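Shorten the bottle arm by one hole and load it

ROBOT

A 7-joint arm with a two-finger parallel gripper is mounted at the origin on a cart in front of the work surface, level with it; the furniture and walls round the work are solid. World frame = base frame: x ahead of the robot, y to its left, z up, the work surface at z = 0. Lengths are in m, angles in degrees, forces in N, time in s.
With the tool pointing down it reaches from about 0.4 to 0.925 m from the base axis. Payload 5.6 kg.
Tool frame: the origin (TCP) lies at the very end of the fingers, on their centre line; the grasp point (between the pads) lies 19 mm behind it; z points along the fingers, x is the direction in which the jaws open and shut, and the axes are right-handed (so a half turn about z gives the same grasp; the last joint's range is limited). The gripper opens to 85 mm and grips with 20 to 120 N. Pads are 22 mm wide; open, the fingers measure 114 mm over their backs; the gripper's body (76 mm by 85 mm) begins 54 mm behind the grasp point. The pads swing forward as they close: fully open they stand 13 mm farther back than shut.
Start: joints at [66.635, 26.786, -0.665, 91.828, 0.344, 61.387, -3.226], TCP at [0.232, -0.607, 0.231] pointing down, gripper open.
Joint ranges: [-144.91, 144.91], [-17.63, 115.5], [-89.93, 88.59], [15.96, 139.68], [-74.01, 254.01], [8.47, 105.57], [-167.45, 167.45]. Speed limits (degrees/s): [147.25, 147.25, 180, 180, 180, 180, 180].

INTERFACE

Orientations are given as a 3x3 rotation matrix whose columns are the frame's x, y, z axes.
In Python, from rig import bot gives the robot as it stands.
- The arm moves only by the tool send_rows, never from a script. Its argument "plan" is a list of rows, each a list of 3 entries, a list of its own where there are three numbers: the shift along the tool's x, y, z in units of 25 mm (1.0 is 25 mm), then the turn about the tool's z in units of 6 degrees (1.0 is 6 degrees), then the opening, from 0 (shut) to 1 (fully open). In form: [[[x, y, z], twist, hand], ...]. A call has 1 to 20 rows; each row shifts and turns the commanded pose from where the row before left it, along the tool's axes as they then stand; what a row does not reach is not made up. A row lasts 1/10 s, in which the tool goes at most 50 mm and 8.59 degrees, less where a joint would pass 70% of its speed; a pose out of reach is approached as far as the arm can. A call is refused whole if a number of a shift passes 1 or a number of a turn 1, either way. A call with a gripper value outside its range is refused whole. The fingers move at their own pace and stop on an object; the grip force is fixed at half the most. Time passes only in rows, so rows that do not move let the fingers close. It gives the time, the measured TCP pose, the force and the opening at its end, in the units of the state.
- bot.state(): the state, without advancing time (a new reading comes with each control period).
- bot.read_camera(name): name is "scene" or "top" or "wrist"; returns a dict with "frame" (480x640x3 uint8, blue, green, red), "depth" (480x640 float32, m along the optical axis (not along the pixel's ray), 0 where there is no reading), "mtx" (3x3 intrinsics, pixels), "world_from_camera" (4x4, takes a point from camera to world coordinates); the wrist camera has in their place "hand_eye" (4x4, takes a point from camera to tool coordinates, whose origin is the TCP and whose axes are the tool frame's). Camera axes: x right, y down, z forward; pixel columns grow to the right and rows downward; lengths in m; the calibration is good to about 2 mm. The wrist camera is an equidistant fisheye: a pixel r from the principal point sees the ray r / f radians off the axis. A picture is of the moment at which its call begins: read the wrist's pose just before it.
- bot.sign_off(): hands the job in, once; it reports no verdict.
The state is a dict: "t": time; "joint_pos": joint angles; "dq": joint speeds; "effort": joint torques, N m; "eef_pos": TCP position; "tool_rot": TCP orientation; "wrist_force": force on the tool from outside, world axes, zero at the start; "wrist_torque": the same for the moment, N m; "opening": finger opening in m.
Only numpy, scipy, OpenCV 4.12 (cv2) and the standard library are available. Lean on these libraries where they do the work, as an engineer would, in place of code of your own. Each camera call takes 0.05 s, during which the arm holds its last target.

TASK

The telescoping bottle arm on the bench is one hole too long. Squeeze in the sprung button on its collar lightly, slide the tube in and let its lock click home in the very next hole, without forcing it. Then stand the dropper bottle upright in the cup at the end of the arm and let go; leave the petri dish and the brass weight beside it where they are.

Things in the scene. Friction and masses are not known exactly. Their poses are not given: they have to be found in the camera images.
- stand: Grey base of the bottle arm, screwed to the bench: plate 100x110x12 mm, upright block 50 mm wide and 100 mm high whose near face is 35 mm before the origin (centre of the plate's underside, on the bench). A square 18 mm aluminium rail leaves the block along the stand's -x, axis 75 mm up; the outer tube slides on it. +x is the way the arm collapses, +y the side the button is on.
- sleeve (a joint): Slide of the outer tube (26 mm square steel, grey collar at the stand end, cup at the free end), in m. About 0 at the start, in the first hole; grows as the tube is pushed in, along the stand's +x, to 0.075. The next hole is somewhere from 0.030 to 0.046; a further, unwanted one 24 mm beyond. Takes 3 to 4 N when unlocked, stays where left; 1.5 mm play each way in a hole.
- button (a joint): How far the sprung button is pressed in, in m: 0 = out (3 N), 0.007 = fully in (6.5 N). It carries the locking tooth, which clears the hole when the button is in 4.5 mm or more. Let go between holes, it rests at 0.0045 and adds little friction; when the tube reaches a hole it springs out to 0 by itself and stops the tube.
- collar (a point): Point on the tube's axis, 75 mm above the bench, in the middle of the grey collar (36 mm along the tube, 34 mm wide and 34 mm high); axes as the stand's. Tube, collar and button are delicate: the fingers' forces on them must add up to less than 40 N (both sides of a squeeze count; 10 to 15 N a side is plenty). The button comes out of its +y face (17 mm from the axis); the opposite -y face is plain. Moves with the tube.
- button_face (a point): Centre of the outer face of the steel button, 13 mm across, at the tube's height; 25 mm from the axis on the +y side when out, pressed along the stand's -y. Moves with the tube.
- cup_floor (a point): Centre of the inner floor of the round cup at the tube's free end, 65 mm above the bench; 108 mm from the collar along the stand's -x. Cup: bore 38 mm, outside 44 mm, rim 23 mm above this point, underside 60 mm above the bench; the outer tube's top is level with the rim. Its outside end may be pushed along the stand's +x. Moves with the tube.
- bottle: The loose dropper bottle, round, 29 mm in diameter, 63 mm tall with its black cap (cap 24 mm wide, from 53 mm up), 30 to 65 g. Origin: centre of its underside, z up its axis. A fixed microscope, 0.4 m tall, stands behind it (x over 0.52 m, y -0.08 to 0.12 m).
- dish: Bystander: low round petri dish, 59 mm across, 14 mm tall. Origin: centre of its underside.
- weight: Bystander: brass calibration weight, 22 mm across, 30 mm tall. Origin: centre of its underside.

How it is judged (in metres and radians):
On the way, in this order (a step that is already met when the one before it is completed fails the run):
1. the button is pressed in and the tube has left its first hole (value of joint sleeve above 0.008 m and value of joint button above 0.003 m), for 0.05 s.
2. the lock has sprung out in the next hole (value of joint sleeve between 0.026 and 0.05 m and value of joint button below 0.0015 m), for 0.3 s.
At the end, for the whole second after the job is handed in: The tube is locked in the next hole (slide 26 to 50 mm in, button out to within 1.5 mm), and the bottle stands in the cup: on its floor within 4 mm, within 7 mm of its centre, upright within 0.15 rad, at rest and let go (all of step 2 and horizontal distance between bottle and cup_floor below 0.007 m and z of bottle in the frame of cup_floor between -0.004 and 0.004 m and angle between bottle's own z axis and vertical below 0.15 rad and linear speed of bottle below 0.01 m/s); the robot touches nothing.
It fails at once if the telescoping arm is forced or crushed (contact force between the fingers and sleeve above 40 N).
It fails at once if the petri dish or the weight is pushed away (distance of any of dish, weight from where it was at the start of the episode above 0.02 m).
It also fails if it takes over 64 s, if anything falls off the work surface, if the arm or the gripper's body presses on something with over 40 N, if the wrist force passes 120 N, or if a joint passes its speed limit or range.

## Working session

There is one attempt and no reset: what is moved stays moved. The work goes in short steps, Python scripts to look and compute and a tool call to move; the robot and the scene stay as the last step left them, time stands still between calls to the robot, and variables do not carry over. Pictures are saved under pics/ and viewed, and the job is handed in when it is done.

Besides the shell and the picture viewer there is one more tool, called after "Emit:" as name(argument=value, ...) on one line, values as JSON. send_rows: Moves the arm, as the interface text tells. Its arguments: {"type":"object","properties":{"plan":{"type":"array","items":{"type":"array"}}},"required":["plan"]}

```bash
ls; mkdir -p pics
python3 - <<'E'
from rig import bot
import cv2,numpy as np
s=bot.state();print({k:np.round(v,3).tolist() for k,v in s.items()})
for n in("scene","top","wrist"):
    r=bot.read_camera(n);cv2.imwrite(f"pics/{n}0.png",r["frame"]);np.savez(f"pics/{n}0.npz",**r)
    print(n,r["mtx"].tolist(),np.round(r.get("world_from_camera",r.get("hand_eye")),4).tolist())
E
```

```text
pics
{'t': 0.0, 'joint_pos': [66.635, 26.836, -0.664, 91.884, 0.342, 61.384, -3.225], 'dq': [-0.004, -0.05, -0.042, 0.095, -0.003, -0.042, 0.058], 'effort': [0.0, -53.239, 0.022, -25.13, 0.011, 0.008, -0.0], 'eef_pos': [0.232, -0.607, 0.23], 'tool_rot': [[0.357, -0.934, -0.001], [-0.934, -0.357, 0.002], [-0.002, 0.0, -1.0]], 'wrist_force': [-0.061, -0.324, -0.129], 'wrist_torque': [0.015, -0.043, 0.008], 'opening': 0.085}
scene [[493.30335596719954, 0.0, 320.0170200464163], [0.0, 493.30335596719954, 247.17065702263338], [0.0, 0.0, 1.0]] [[-0.7032, -0.3743, 0.6045, 0.0467], [-0.7108, 0.3892, -0.5859, 0.6666], [-0.016, -0.8417, -0.5397, 0.5163], [0.0, 0.0, 0.0, 1.0]]
top [[515.6975600823018, 0.0, 316.7747386293762], [0.0, 515.6975600823018, 245.215813053577], [0.0, 0.0, 1.0]] [[-0.0224, -0.9936, 0.1103, 0.4559], [-0.9997, 0.0236, 0.0091, 0.1752], [-0.0116, -0.11, -0.9939, 1.0119], [0.0, 0.0, 0.0, 1.0]]
wrist [[371.64829954431775, 0.0, 324.420038476128], [0.0, 371.64829954431775, 235.11522062917706], [0.0, 0.0, 1.0]] [[1.0, 0.0009, 0.0001, -0.0002], [-0.0009, 0.9544, 0.2987, -0.0772], [0.0002, -0.2987, 0.9544, -0.1434], [0.0, 0.0, 0.0, 1.0]]
```

View pics/scene0.png

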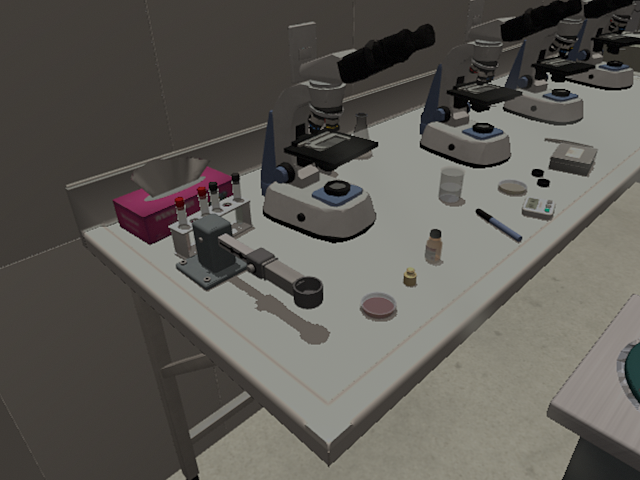

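View pics/top0.png

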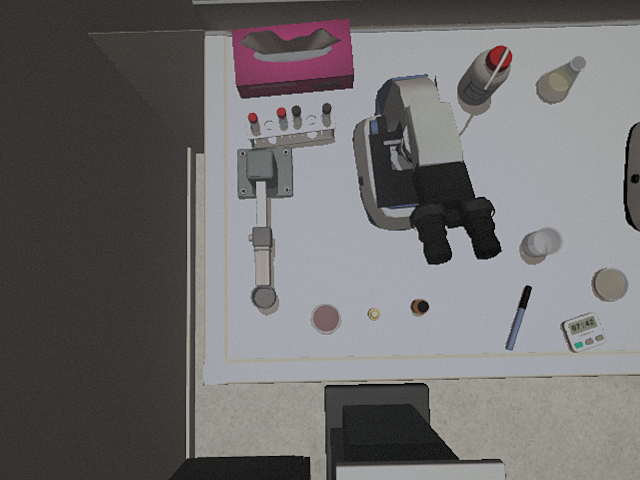

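The top view shows the stand at (265,172), the collar at (262,237) with its button on the left, and the cup at (264,297). The dish is at (326,319), the weight at (374,314) and the bottle at (420,307). Next I'll measure them.

```bash
cat > h.py <<'E'
import numpy as np,cv2
def onplane(r,uv,z):
    K=r["mtx"];T=r["world_from_camera"]
    d=T[:3,:3]@np.linalg.solve(K,[uv[0],uv[1],1.]);o=T[:3,3]
    return o+d*(z-o[2])/d[2]
def cloud(r):
    K=r["mtx"];T=r["world_from_camera"];D=r["depth"]
    v,u=np.mgrid[:480,:640]
    P=np.stack([(u-K[0,2])/K[0,0]*D,(v-K[1,2])/K[1,1]*D,D],-1)
    W=P@T[:3,:3].T+T[:3,3];W[D<=0]=np.nan
    return W
E
python3 - <<'E'
from h import *
r=dict(np.load("pics/top0.npz"));f=r["frame"]
cv2.imwrite("pics/topA.png",cv2.resize(f[140:320,225:325],None,fx=3.3,fy=3.3,interpolation=cv2.INTER_CUBIC))
cv2.imwrite("pics/topB.png",cv2.resize(f[280:345,250:440],None,fx=4,fy=4,interpolation=cv2.INTER_CUBIC))
W=cloud(r)
for u,v in[(260,163),(262,210),(262,237),(263,265),(264,297),(326,319),(374,314),(420,307),(300,280)]:print((u,v),np.round(W[v,u],4))
s=dict(np.load("pics/scene0.npz"));cv2.imwrite("pics/scA.png",cv2.resize(s["frame"][205:325,170:450],None,fx=2.8,fy=2.8,interpolation=cv2.INTER_CUBIC))
E
```

```text
(260, 163) [0.7103 0.2835 0.0973]
(262, 210) [0.626  0.2823 0.0839]
(262, 237) [0.5758 0.2824 0.0877]
(263, 265) [0.525  0.2811 0.0879]
(264, 297) [0.468  0.2829 0.0621]
(326, 319) [0.424  0.1699 0.014 ]
(374, 314) [0.4318 0.0792 0.0289]
(420, 307) [ 0.4434 -0.002   0.0613]
(300, 280) [ 0.5005  0.219  -0.0022]
```

View pics/topA.png

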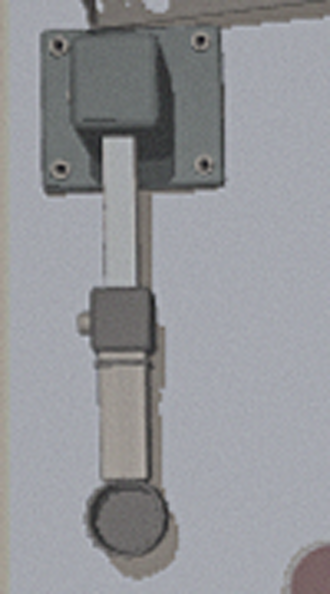

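View pics/topB.png

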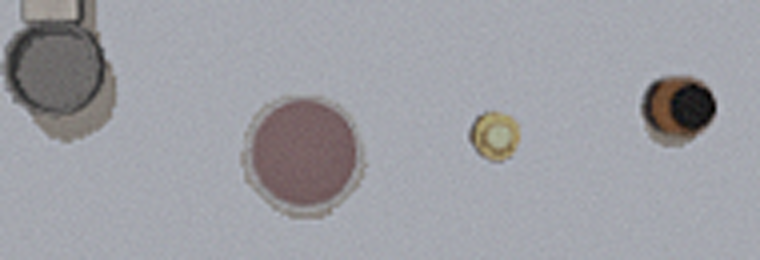

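View pics/scA.png

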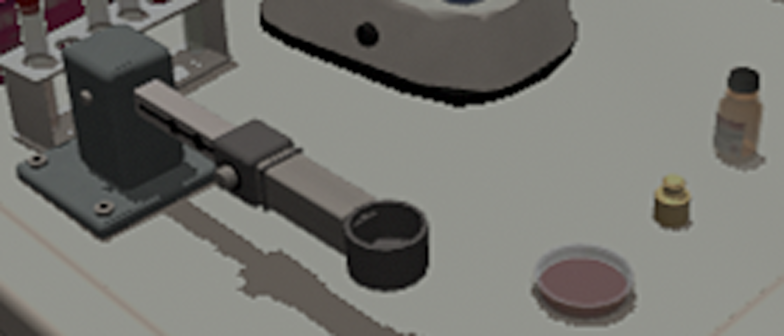

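Run:
```python
from h import *
r=dict(np.load("pics/top0.npz"));f=r["frame"];W=cloud(r);g=cv2.cvtColor(f,cv2.COLOR_BGR2GRAY)
Z=W[...,2]
def mid(z0,z1,v0,v1,z):
    out=[]
    for v in range(v0,v1):
        u=np.where((Z[v,245:285]>z0)&(Z[v,245:285]<z1))[0]+245
        if len(u)<3: continue
        a=onplane(r,(u.min()-.5,v),z);b=onplane(r,(u.max()+.5,v),z)
        out.append([(a[0]+b[0])/2,(a[1]+b[1])/2,a[1]-b[1]])
    return np.array(out)
for nm,a in dict(rail=(.07,.1,202,225,.084),col=(.07,.11,229,246,.092),tube=(.07,.1,252,282,.088)).items():
    m=mid(*a);p=np.polyfit(m[:,0],m[:,1],1);print(nm,np.round(np.median(m,0),4),"slope",p[0].round(4))
m=np.vstack([mid(.07,.1,202,225,.084),mid(.07,.1,252,282,.088)]);p=np.polyfit(m[:,0],m[:,1],1);print("axis",p,np.degrees(np.arctan(p[0])))
# collar extents in v from brightness column
print("gray col",[(v,int(g[v,258:267].mean())) for v in range(220,256)])
print("button row",[ (u,int(g[236:240,u].mean())) for u in range(242,256)])
print("button col",[ (v,int(g[v,249:251].mean())) for v in range(228,248)])
# cup rim: dark mask
m=((Z>.05)&(Z<.11)).astype(np.uint8);m[:284]=0;m[315:]=0;m[:,:245]=0;m[:,285:]=0
v,u=np.where(m);print("cup bbox",u.min(),u.max(),v.min(),v.max())
(cx,cy),R=cv2.minEnclosingCircle(np.column_stack([u,v]).astype(np.float32)[v>287]);print(cx,cy,R,onplane(r,(cx,cy),.088))
# bottle,dish,weight
hsv=cv2.cvtColor(f,cv2.COLOR_BGR2HSV)
for nm,box,z,cond in[("cap",(295,320,415,432),.063,g<45),("dish",(300,340,305,350),.012,hsv[...,1]>45),("weight",(300,325,360,390),.028,hsv[...,1]>60)]:
    mm=np.zeros_like(g);a,b,c,d=box;mm[a:b,c:d]=cond[a:b,c:d]
    n,l,st,ce=cv2.connectedComponentsWithStats(mm);i=1+st[1:,4].argmax();print(nm,st[i],ce[i],onplane(r,ce[i],z).round(4))
s=dict(np.load("pics/scene0.npz"));gs=cv2.cvtColor(s["frame"],cv2.COLOR_BGR2GRAY)
S=cloud(s)
for nm,(a,b,c,d),z0 in[("bottle",(225,270,420,450),.006),]:
    P=S[a:b,c:d].reshape(-1,3);P=P[P[:,2]>z0];print(nm,len(P),P.min(0).round(4),P.max(0).round(4))
    c=P[P[:,2]>.056];print('cap scene',c.mean(0).round(4), c.min(0).round(4),c.max(0).round(4))
T=W[295:320,408:434].reshape(-1,3);T=T[T[:,2]>.055];print("cap top",T.mean(0).round(4),T.min(0).round(4),T.max(0).round(4))
```

```text
rail [0.6204 0.284  0.0201] slope 0.0168
col [0.5753 0.2835 0.0361] slope -0.0222
tube [0.5223 0.2829 0.027 ] slope -0.0107
axis [0.00893073 0.27830242] 0.5116793761136017
gray col [(220, 160), (221, 161), (222, 160), (223, 160), (224, 162), (225, 166), (226, 151), (227, 81), (228, 96), (229, 105), (230, 103), (231, 103), (232, 101), (233, 104), (234, 103), (235, 105), (236, 105), (237, 104), (238, 105), (239, 105), (240, 105), (241, 105), (242, 107), (243, 107), (244, 103), (245, 78), (246, 97), (247, 160), (248, 144), (249, 100), (250, 111), (251, 153), (252, 151), (253, 149), (254, 149), (255, 151)]
button row [(242, 167), (243, 166), (244, 167), (245, 167), (246, 166), (247, 171), (248, 137), (249, 128), (250, 134), (251, 141), (252, 96), (253, 84), (254, 102), (255, 105)]
button col [(228, 165), (229, 167), (230, 166), (231, 168), (232, 169), (233, 167), (234, 145), (235, 116), (236, 136), (237, 141), (238, 132), (239, 115), (240, 95), (241, 123), (242, 174), (243, 167), (244, 168), (245, 168), (246, 167), (247, 165)]
cup bbox 250 275 284 308
262.739990234375 296.5 12.749917984008789 [0.46864389 0.28217839 0.088     ]
cap [418 301  11  11  93] [422.67741935 306.24731183] [ 0.4447 -0.0066  0.063 ]
dish [314 306  25  25 268] [326.0261194  318.14179104] [0.4256 0.1698 0.012 ]
weight [368 308  12  12  75] [373.42666667 313.56      ] [0.4327 0.0801 0.028 ]
bottle 458 [ 0.4292 -0.0202  0.006 ] [0.4583 0.0082 0.0628]
cap scene [ 0.4429 -0.0062  0.0601] [ 0.4344 -0.0202  0.056 ] [0.4519 0.0032 0.0628]
cap top [ 0.4442 -0.0068  0.061 ] [ 0.4343 -0.0169  0.0551] [0.4525 0.0025 0.0658]
```

Emit:
send_rows(plan=[[[0, 0, 0], -1, 1], [[0, 0, 0], -1, 1], [[0, 0, 0], -1, 1], [[0, 0, 0], -1, 1], [[0, 0, 0], -1, 1], [[0, 0, 0], -1, 1], [[0, 0, 0], -1, 1], [[0, 0, 0], -1, 1], [[0, 0, 0], -1, 1], [[0, 0, 0], -1, 1], [[0, 0, 0], -1, 1], [[0, 0, 0], -0.5, 1], [[1, 0, 0], 0, 1], [[1, 0, 0], 0, 1], [[1, 0, 0], 0, 1], [[1, 0, 0], 0, 1], [[1, 0, 0], 0, 1], [[1, 0, 0], 0, 1], [[1, 0, 0], 0, 1], [[0.5, 0, 0], 0, 1]])

```text
t: 2.15
eef_pos: [0.422, -0.6063, 0.2306]
tool_rot: [[1.0, 0.001, 0.001], [0.001, -1.0, 0.001], [0.001, -0.001, -1.0]]
wrist_force: [-0.4, -0.4, 0.2]
opening: 0.0853
```

```bash
cat > st.py <<'E'
from rig import bot
import numpy as np
s=bot.state()
for k in("t","joint_pos","eef_pos","tool_rot","wrist_force","opening"):print(k,np.round(s[k],4).tolist())
E
python3 st.py
```

```text
t 2.15
joint_pos [62.1719, 36.8802, -15.5243, 76.5724, 9.8945, 67.896, 45.9309]
eef_pos [0.422, -0.6063, 0.2306]
tool_rot [[1.0, 0.0008, 0.0008], [0.0008, -1.0, 0.0013], [0.0008, -0.0013, -1.0]]
wrist_force [-0.3615, -0.3872, 0.2488]
opening 0.0853
```

Emit:
send_rows(plan=[[[0, -1, 0], 0, 1], [[0, -1, 0], 0, 1], [[0, -1, 0], 0, 1], [[0, -1, 0], 0, 1], [[0, -1, 0], 0, 1], [[0, -1, 0], 0, 1], [[0, -1, 0], 0, 1], [[0, -1, 0], 0, 1], [[0, -1, 0], 0, 1], [[0, -1, 0], 0, 1], [[0, -1, 0], 0, 1], [[0, -1, 0], 0, 1], [[0, -1, 0], 0, 1], [[0, -1, 0], 0, 1], [[0, -1, 0], 0, 1], [[0, -1, 0], 0, 1], [[0, -1, 0], 0, 1], [[0, -1, 0], 0, 1]])

```text
t: 3.95
eef_pos: [0.4196, -0.1571, 0.2313]
tool_rot: [[1.0, -0.003, -0.0], [-0.003, -1.0, -0.001], [-0.0, 0.001, -1.0]]
wrist_force: [-0.1, 0.7, 0.4]
opening: 0.0856
```

```bash
python3 st.py
```

```text
t 3.95
joint_pos [42.082, 9.3901, -28.1198, 117.391, 5.4653, 54.4406, 10.9412]
eef_pos [0.4196, -0.1571, 0.2313]
tool_rot [[1.0, -0.0027, -0.0002], [-0.0027, -1.0, -0.0005], [-0.0002, 0.0005, -1.0]]
wrist_force [-0.1168, 0.7088, 0.4325]
opening 0.0856
```

Emit:
send_rows(plan=[[[0, -1, 0], 0, 1], [[0, -1, 0], 0, 1], [[0, -1, 0], 0, 1], [[0, -1, 0], 0, 1], [[0, -1, 0], 0, 1], [[0, -1, 0], 0, 1], [[0, -1, 0], 0, 1], [[0, -1, 0], 0, 1], [[0, -1, 0], 0, 1], [[0, -1, 0], 0, 1], [[0, -1, 0], 0, 1], [[0, -1, 0], 0, 1], [[0, -1, 0], 0, 1], [[0, -1, 0], 0, 1], [[0, -1, 0], 0, 1], [[0, -1, 0], 0, 1], [[0, -1, 0], 0, 1], [[0, -0.4, 0], 0, 1]])

```text
t: 5.75
eef_pos: [0.4206, 0.2791, 0.2313]
tool_rot: [[1.0, 0.0, -0.0], [0.0, -1.0, 0.001], [-0.0, -0.001, -1.0]]
wrist_force: [-0.6, 1.0, 0.6]
opening: 0.0854
```

```bash
python3 st.py
```

```text
t 5.75
joint_pos [-0.3016, 18.7098, -43.9758, 109.7191, 15.2686, 57.4962, -51.0452]
eef_pos [0.4206, 0.2791, 0.2313]
tool_rot [[1.0, 0.0003, -0.0001], [0.0003, -1.0, 0.0008], [-0.0001, -0.0008, -1.0]]
wrist_force [-0.5505, 0.9532, 0.6275]
opening 0.0854
```

Next I turn 90° so the jaws lie along world y, then move toward the collar.

Emit:
send_rows(plan=[[[0, 0, 0], -1, 1], [[0, 0, 0], -1, 1], [[0, 0, 0], -1, 1], [[0, 0, 0], -1, 1], [[0, 0, 0], -1, 1], [[0, 0, 0], -1, 1], [[0, 0, 0], -1, 1], [[0, 0, 0], -1, 1], [[0, 0, 0], -1, 1], [[0, 0, 0], -1, 1], [[0, 0, 0], -1, 1], [[0, 0, 0], -1, 1], [[0, 0, 0], -1, 1], [[0, 0, 0], -1, 1], [[0, 0, 0], -1, 1], [[0, 1, 0], 0, 1], [[0, 1, 0], 0, 1], [[0, 1, 0], 0, 1], [[0, 1, 0], 0, 1], [[0, 0, 0], 0, 1]])

```text
t: 7.75
eef_pos: [0.5243, 0.2748, 0.2304]
tool_rot: [[0.007, 1.0, 0.0], [1.0, -0.007, -0.001], [-0.001, 0.0, -1.0]]
wrist_force: [0.1, -0.1, 0.2]
opening: 0.0855
```

```bash
python3 st.py
python3 - <<'E'
from rig import bot
import cv2,numpy as np
r=bot.read_camera("wrist");cv2.imwrite("pics/w1.png",r["frame"]);np.savez("pics/w1.npz",**r)
E
```

```text
t 7.75
joint_pos [10.6678, 34.302, -58.3335, 97.6488, 31.6455, 66.2569, 33.0587]
eef_pos [0.5243, 0.2748, 0.2304]
tool_rot [[0.0071, 1.0, 0.0001], [1.0, -0.0071, -0.0008], [-0.0008, 0.0002, -1.0]]
wrist_force [0.0976, -0.1307, 0.1622]
opening 0.0855
```

View pics/w1.png

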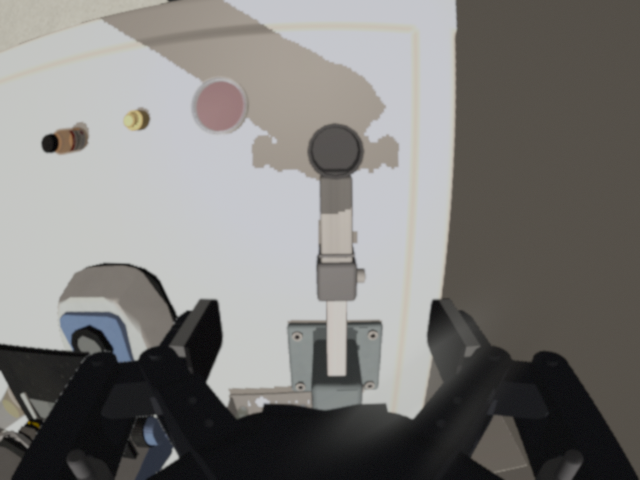

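The wrist view shows the cup at (335,150), the collar at (336,277) with its button at (360,275), and the fingers at (205,310) and (440,310). I'll ray-cast these.

```bash
cat >> h.py <<'E'
def wray(r,uv):
    K=r["mtx"];x=(uv[0]-K[0,2])/K[0,0];y=(uv[1]-K[1,2])/K[1,1];t=np.hypot(x,y)
    return np.array([x/t*np.sin(t),y/t*np.sin(t),np.cos(t)]) if t>0 else np.array([0,0,1.])
def wplane(r,uv,z,p,R):
    H=r["hand_eye"];d=R@H[:3,:3]@wray(r,uv);o=R@H[:3,3]+p
    return o+d*(z-o[2])/d[2]
E
python3 - <<'E'
from h import *
r=dict(np.load("pics/w1.npz"));p=np.array([.5243,.2748,.2304]);R=np.array([[.0071,1,.0001],[1,-.0071,-.0008],[-.0008,.0002,-1]])
g=cv2.cvtColor(r["frame"],cv2.COLOR_BGR2GRAY)
print("row265",[(u,int(g[264:285,u].mean())) for u in range(310,372)])
print("col",[(v,int(g[v,328:344].mean())) for v in range(245,306)])
m=((g<100)).astype(np.uint8);m[:120]=0;m[180:]=0;m[:,:300]=0;m[:,370:]=0
n,l,st,ce=cv2.connectedComponentsWithStats(m);i=1+st[1:,4].argmax();print(st[i],ce[i])
cv2.imwrite("pics/w1c.png",cv2.resize(r["frame"][115:310,290:380],None,fx=3,fy=3,interpolation=cv2.INTER_CUBIC))
E
```

```text
row265 [(310, 199), (311, 199), (312, 199), (313, 199), (314, 196), (315, 182), (316, 148), (317, 111), (318, 103), (319, 110), (320, 117), (321, 122), (322, 123), (323, 123), (324, 123), (325, 123), (326, 123), (327, 122), (328, 123), (329, 123), (330, 122), (331, 123), (332, 122), (333, 122), (334, 122), (335, 122), (336, 122), (337, 122), (338, 122), (339, 122), (340, 122), (341, 122), (342, 122), (343, 122), (344, 122), (345, 122), (346, 122), (347, 122), (348, 122), (349, 122), (350, 122), (351, 122), (352, 120), (353, 115), (354, 108), (355, 102), (356, 110), (357, 136), (358, 155), (359, 162), (360, 162), (361, 162), (362, 162), (363, 164), (364, 173), (365, 185), (366, 194), (367, 198), (368, 199), (369, 199), (370, 199), (371, 199)]
col [(245, 177), (246, 177), (247, 177), (248, 176), (249, 176), (250, 176), (251, 175), (252, 169), (253, 150), (254, 122), (255, 119), (256, 130), (257, 147), (258, 164), (259, 172), (260, 170), (261, 157), (262, 129), (263, 98), (264, 92), (265, 102), (266, 111), (267, 119), (268, 124), (269, 127), (270, 128), (271, 127), (272, 127), (273, 127), (274, 127), (275, 127), (276, 126), (277, 126), (278, 126), (279, 126), (280, 126), (281, 126), (282, 125), (283, 125), (284, 125), (285, 125), (286, 125), (287, 125), (288, 125), (289, 124), (290, 124), (291, 124), (292, 124), (293, 124), (294, 124), (295, 124), (296, 123), (297, 123), (298, 122), (299, 123), (300, 138), (301, 167), (302, 187), (303, 194), (304, 195), (305, 195)]
[ 308  124   55   56 2386] [335.1751886  151.52388935]
```

View pics/w1c.png

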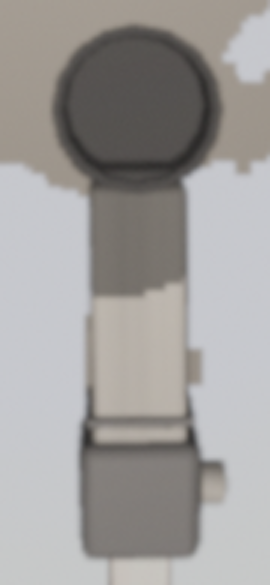

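Run:
```python
from h import *
r=dict(np.load("pics/w1.npz"));p=np.array([.5243,.2748,.2304]);R=np.array([[.0071,1,.0001],[1,-.0071,-.0008],[-.0008,.0002,-1]])
for nm,uv,z in[("colL",(316.2,282),.09),("colR",(355.8,282),.09),("colNear",(336,264.5),.092),("colFar",(336,300.3),.092),("btnface",(365,276),.078),("btnface z75",(365,276),.075),("cup",(335.7,150),.088),("rim",(335.7,124),.088),("rimR",(364,150),.088),("rimL",(308,150),.088)]:
    print(nm,wplane(r,uv,z,p,R).round(4))
# dish weight from wrist
for nm,uv,z in[("dish",(220,106),.012),("weight",(134,120),.028)]:print(nm,wplane(r,uv,z,p,R).round(4))
```

```text
colL [0.5786 0.2681 0.09  ]
colR [0.5789 0.3013 0.09  ]
colNear [0.5621 0.2845 0.092 ]
colFar [0.595  0.2847 0.092 ]
btnface [0.5788 0.3103 0.078 ]
btnface z75 [0.5801 0.3106 0.075 ]
cup [0.47   0.2843 0.088 ]
rim [0.45   0.2843 0.088 ]
rimR [0.4699 0.306  0.088 ]
rimL [0.4699 0.2631 0.088 ]
dish [0.4287 0.1735 0.012 ]
weight [0.435  0.0852 0.028 ]
```

Emit:
send_rows(plan=[[[0, 0, 0], -0.15, 1], [[0.37, 1, 0], 0, 1], [[0, 1, 0], 0, 1], [[0, 0.1, 0], 0, 1], [[0, 0, 1], 0, 1], [[0, 0, 1], 0, 1], [[0, 0, 1], 0, 1], [[0, 0, 1], 0, 1], [[0, 0, 0.5], 0, 1], [[0, 0, 0], 0, 1], [[0, 0, 0], 0, 1]])

```text
t: 8.9
eef_pos: [0.5732, 0.2877, 0.1198]
tool_rot: [[-0.015, 1.0, 0.001], [1.0, 0.015, 0.001], [0.001, 0.001, -1.0]]
wrist_force: [-0.2, -0.1, 0.2]
opening: 0.0855
```

```bash
python3 st.py
python3 - <<'E'
from rig import bot
import cv2,numpy as np
r=bot.read_camera("wrist");cv2.imwrite("pics/w2.png",r["frame"]);np.savez("pics/w2.npz",**r)
E
```

```text
t 8.9
joint_pos [4.9937, 44.9704, -51.4808, 95.4964, 39.8873, 59.5544, 31.2834]
eef_pos [0.5732, 0.2877, 0.1198]
tool_rot [[-0.0146, 0.9999, 0.0007], [0.9999, 0.0146, 0.0007], [0.0007, 0.0007, -1.0]]
wrist_force [-0.1607, -0.1045, 0.2222]
opening 0.0855
```

View pics/w2.png

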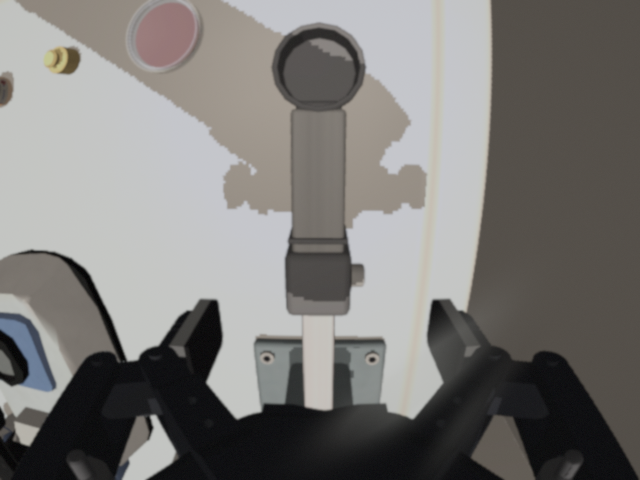

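Emit:
send_rows(plan=[[[-0.14, 0.15, 0], 0.05, 1], [[0, 0, 1], 0, 1], [[0, 0, 1], 0, 1], [[0, 0, 0.8], 0, 0.7], [[0, 0, 0], 0, 0.6], [[0, 0, 0], 0, 0.55], [[0, 0, 0], 0, 0.55], [[0, 0, 0], 0, 0.55]])

```text
t: 9.75
eef_pos: [0.5772, 0.2853, 0.0501]
tool_rot: [[-0.01, 1.0, 0.001], [1.0, 0.01, 0.002], [0.002, 0.001, -1.0]]
wrist_force: [-0.9, 3.3, 1.1]
opening: 0.0467
```

```bash
python3 st.py
python3 - <<'E'
from rig import bot
import cv2,numpy as np
r=bot.read_camera("wrist");cv2.imwrite("pics/w3.png",r["frame"]);np.savez("pics/w3.npz",**r)
E
```

```text
t 9.75
joint_pos [3.0489, 49.6803, -47.6607, 96.8308, 44.1147, 53.9193, 28.5815]
eef_pos [0.5772, 0.2853, 0.0501]
tool_rot [[-0.0096, 1.0, 0.0013], [1.0, 0.0096, 0.0022], [0.0022, 0.0013, -1.0]]
wrist_force [-0.9109, 3.2615, 1.121]
opening 0.0467
```

View pics/w3.png

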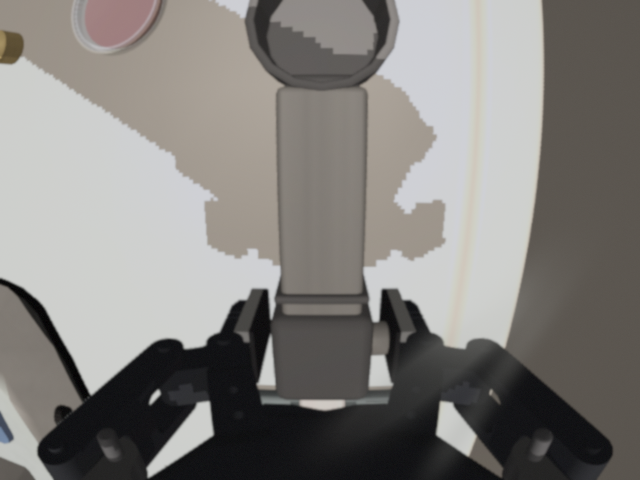

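Emit:
send_rows(plan=[[[0, 0, 0], 0, 0.5], [[0, 0, 0], 0, 0.47], [[0, 0, 0], 0, 0.46], [[0, 0, 0], 0, 0.46], [[0, 0, 0], 0, 0.46]])

```text
t: 10.3
eef_pos: [0.5776, 0.2854, 0.0501]
tool_rot: [[-0.009, 1.0, 0.002], [1.0, 0.009, 0.003], [0.003, 0.002, -1.0]]
wrist_force: [-1.7, 5.3, 4.9]
opening: 0.0395
```

Emit:
send_rows(plan=[[[0, 0, 0], 0, 0.445], [[0, 0, 0], 0, 0.445], [[0, 0, 0], 0, 0.445]])

```text
t: 10.6
eef_pos: [0.5776, 0.2855, 0.0501]
tool_rot: [[-0.009, 1.0, 0.002], [1.0, 0.009, 0.003], [0.003, 0.002, -1.0]]
wrist_force: [-0.9, 5.0, 3.9]
opening: 0.0384
```

Emit:
send_rows(plan=[[[0, 0, 0], 0, 0.43], [[0, 0, 0], 0, 0.43], [[0, 0, 0], 0, 0.43]])

```text
t: 10.9
eef_pos: [0.5776, 0.2856, 0.0501]
tool_rot: [[-0.009, 1.0, 0.002], [1.0, 0.009, 0.003], [0.003, 0.002, -1.0]]
wrist_force: [-0.3, 6.0, 4.6]
opening: 0.0366
```

Emit:
send_rows(plan=[[[0.025, 0, 0], 0, 0.415], [[0, 0, 0], 0, 0.415], [[0, 0, 0], 0, 0.415]])

```text
t: 11.2
eef_pos: [0.5777, 0.2851, 0.0501]
tool_rot: [[-0.009, 1.0, 0.002], [1.0, 0.009, 0.001], [0.001, 0.002, -1.0]]
wrist_force: [-2.0, 2.6, 6.5]
opening: 0.0357
```

```bash
python3 st.py
python3 - <<'E'
from rig import bot
import cv2,numpy as np
r=bot.read_camera("wrist");cv2.imwrite("pics/w4.png",cv2.resize(r["frame"][230:430,180:460],None,fx=2.8,fy=2.8,interpolation=cv2.INTER_CUBIC))
E
```

```text
t 11.2
joint_pos [3.0074, 49.6806, -47.6211, 96.7731, 44.1416, 53.9904, 28.5337]
eef_pos [0.5777, 0.2851, 0.0501]
tool_rot [[-0.0087, 1.0, 0.0017], [1.0, 0.0087, 0.0009], [0.0009, 0.0017, -1.0]]
wrist_force [-1.9968, 2.6104, 6.4989]
opening 0.0357
```

View pics/w4.png

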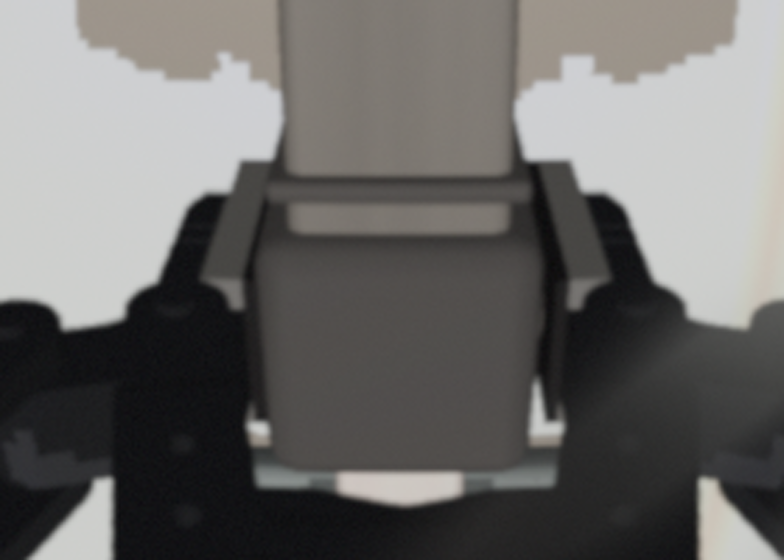

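Emit:
send_rows(plan=[[[0, 0.04, 0], 0, 0.412], [[0, 0.04, 0], 0, 0.412], [[0, 0.04, 0], 0, 0.412], [[0, 0, 0], 0, 0.412]])

```text
t: 11.65
eef_pos: [0.5806, 0.285, 0.0502]
tool_rot: [[-0.009, 1.0, 0.002], [1.0, 0.009, 0.001], [0.001, 0.002, -1.0]]
wrist_force: [-2.3, 2.5, 6.7]
opening: 0.0354
```

Emit:
send_rows(plan=[[[0, 0.04, 0], 0, 0.412], [[0, 0.04, 0], 0, 0.412], [[0, 0.04, 0], 0, 0.412], [[0, 0.04, 0], 0, 0.412], [[0, 0, 0], 0, 0.412]])

```text
t: 12.15
eef_pos: [0.5847, 0.285, 0.0502]
tool_rot: [[-0.009, 1.0, 0.002], [1.0, 0.009, 0.001], [0.001, 0.002, -1.0]]
wrist_force: [-1.9, 1.8, 6.4]
opening: 0.0352
```

Run:
```python
from rig import bot
import cv2,numpy as np
r=bot.read_camera("wrist");cv2.imwrite("pics/w5.png",cv2.resize(r["frame"][230:430,180:460],None,fx=2.8,fy=2.8,interpolation=cv2.INTER_CUBIC))
```

```text
(no output)
```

View pics/w5.png

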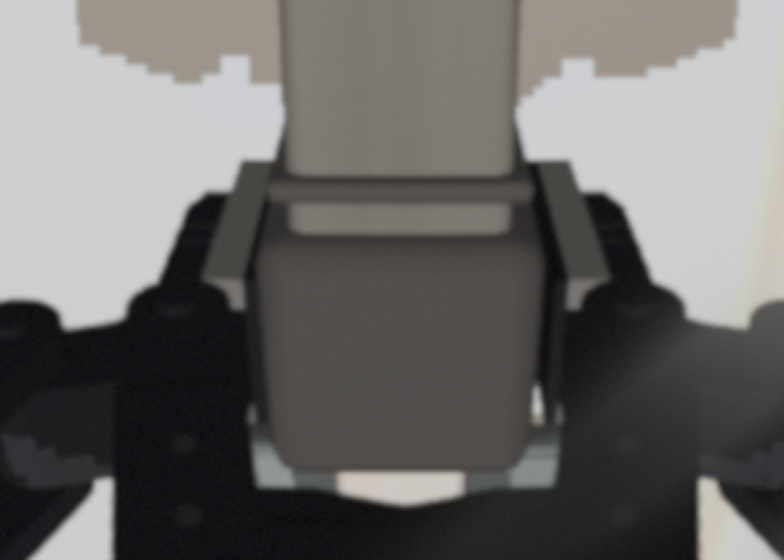

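Emit:
send_rows(plan=[[[0, 0.04, 0], 0, 0.412], [[0, 0.04, 0], 0, 0.412], [[0, 0.04, 0], 0, 0.412], [[0, 0.04, 0], 0, 0.412], [[0, 0.04, 0], 0, 0.412], [[0, 0.04, 0], 0, 0.412], [[0, 0.04, 0], 0, 0.412], [[0, 0, 0], 0, 0.412]])

```text
t: 13.0
eef_pos: [0.5916, 0.2851, 0.0502]
tool_rot: [[-0.009, 1.0, 0.001], [1.0, 0.009, 0.001], [0.001, 0.001, -1.0]]
wrist_force: [-1.8, 2.7, 5.4]
opening: 0.0355
```

Run:
```python
from rig import bot
import cv2,numpy as np
r=bot.read_camera("wrist");cv2.imwrite("pics/w6.png",cv2.resize(r["frame"][230:430,180:460],None,fx=2.8,fy=2.8,interpolation=cv2.INTER_CUBIC))
```

```text
(no output)
```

View pics/w6.png

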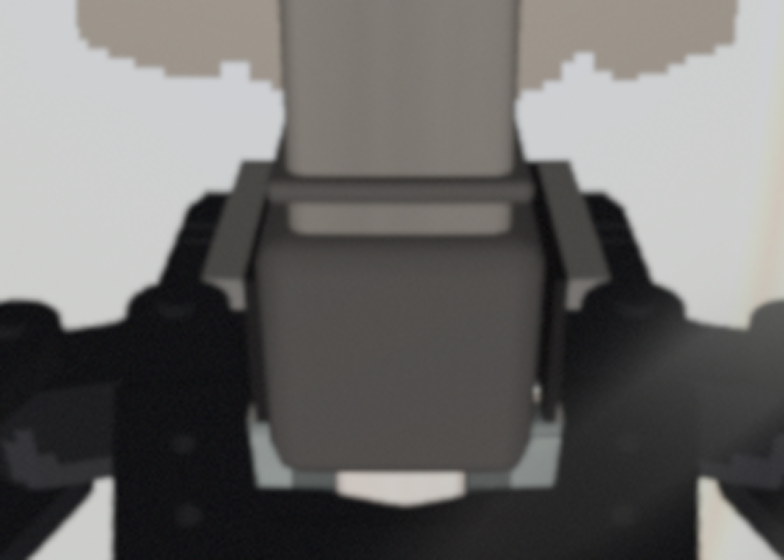

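Emit:
send_rows(plan=[[[0, 0, 0], 0, 0.6], [[0, 0, 0], 0, 0.8], [[0, 0, 0], 0, 0.8], [[0, 0, -1], 0, 0.8], [[0, 0, -1], 0, 0.6], [[0, 0, -1], 0, 0.4], [[0, 0, -1], 0, 0.2], [[0, -1, 0], 0, 0], [[0, -1, 0], 0, 0], [[0, -1, 0], 0, 0], [[0, -1, 0], 0, 0], [[0, -1, 0], 0, 0], [[0, -1, 0], 0, 0], [[0, -0.4, 0], 0, 0], [[0, 0, 0], 0, 0], [[0, 0, 0], 0, 0]])

```text
t: 14.65
eef_pos: [0.4325, 0.2828, 0.1489]
tool_rot: [[-0.007, 1.0, 0.001], [1.0, 0.007, -0.0], [-0.0, 0.001, -1.0]]
wrist_force: [0.0, 0.0, -0.1]
opening: -0.0001
```

```bash
python3 st.py
python3 - <<'E'
from rig import bot
from h import *
r=bot.read_camera("wrist");cv2.imwrite("pics/w7.png",r["frame"])
t=bot.read_camera("top");cv2.imwrite("pics/top7.png",cv2.resize(t["frame"][140:340,205:355],None,fx=3,fy=3,interpolation=cv2.INTER_CUBIC));np.savez("pics/t7.npz",**t)
s=bot.read_camera("scene");cv2.imwrite("pics/sc7.png",cv2.resize(s["frame"][160:340,170:410],None,fx=3,fy=3,interpolation=cv2.INTER_CUBIC))
E
```

```text
t 14.65
joint_pos [7.7892, 33.4576, -57.5343, 111.8246, 35.0577, 54.1847, 23.2373]
eef_pos [0.4325, 0.2828, 0.1489]
tool_rot [[-0.0074, 1.0, 0.001], [1.0, 0.0074, -0.0], [-0.0, 0.001, -1.0]]
wrist_force [0.0129, 0.0075, -0.1499]
opening -0.0001
```

View pics/w7.png

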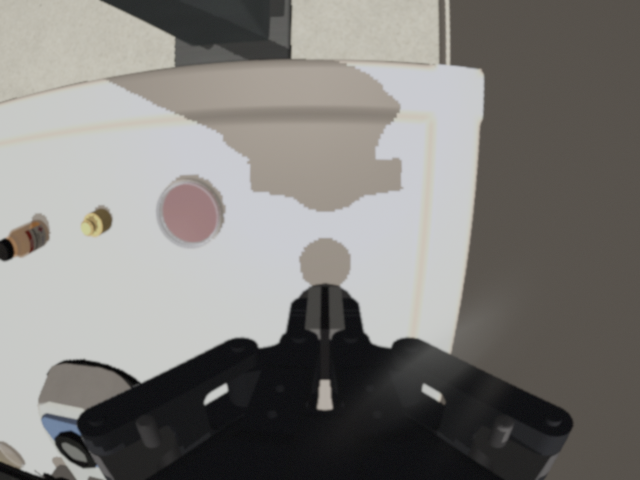

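View pics/top7.png

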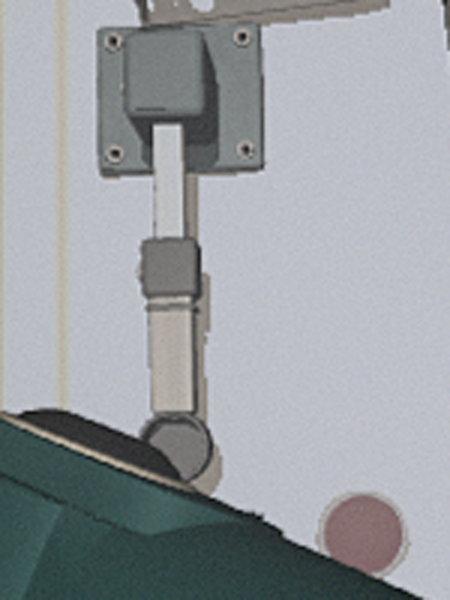

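View pics/sc7.png

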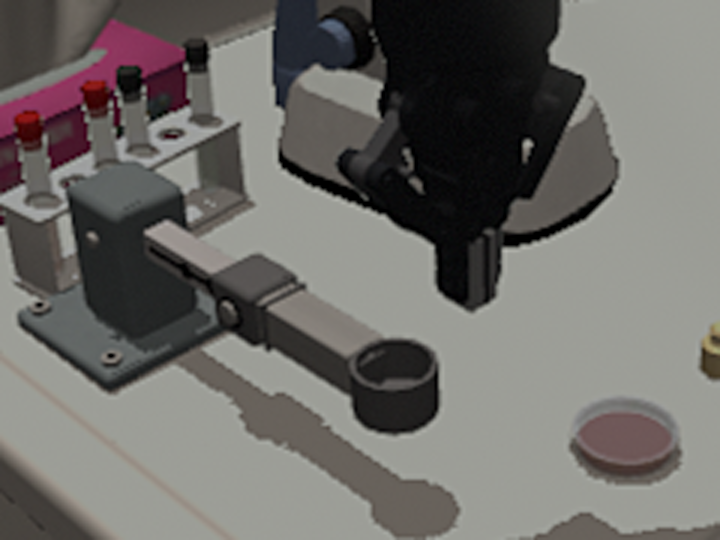

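Emit:
send_rows(plan=[[[0, 0, 1], 0, 0], [[0, 0, 1], 0, 0], [[0, 0, 1], 0, 0], [[0, 0, 0.3], 0, 0], [[0, 0, 0], 0, 0], [[0, 0.1, 0], 0, 0], [[0, 0.1, 0], 0, 0], [[0, 0.1, 0], 0, 0], [[0, 0.1, 0], 0, 0], [[0, 0.1, 0], 0, 0], [[0, 0.1, 0], 0, 0], [[0, 0, 0], 0, 0]])

```text
t: 16.0
eef_pos: [0.4466, 0.2832, 0.0663]
tool_rot: [[-0.008, 1.0, 0.0], [1.0, 0.008, 0.0], [0.0, 0.0, -1.0]]
wrist_force: [-0.4, 0.4, -0.2]
opening: -0.0001
```

Emit:
send_rows(plan=[[[0, 0.06, 0], 0, 0], [[0, 0.06, 0], 0, 0], [[0, 0.06, 0], 0, 0], [[0, 0.06, 0], 0, 0], [[0, 0, 0], 0, 0]])

```text
t: 16.5
eef_pos: [0.452, 0.2833, 0.0662]
tool_rot: [[-0.009, 1.0, -0.0], [1.0, 0.009, -0.0], [-0.0, -0.0, -1.0]]
wrist_force: [-0.1, -0.4, -0.3]
opening: 0.0
```

Emit:
send_rows(plan=[[[0, 0.06, 0], 0, 0], [[0, 0.06, 0], 0, 0], [[0, 0.06, 0], 0, 0], [[0, 0, 0], 0, 0]])

```text
t: 16.9
eef_pos: [0.4551, 0.2833, 0.0661]
tool_rot: [[-0.009, 1.0, -0.002], [1.0, 0.009, -0.001], [-0.001, -0.002, -1.0]]
wrist_force: [-5.6, -1.2, 2.7]
opening: 0.0001
```

Emit:
send_rows(plan=[[[0, 0.06, 0], 0, 0], [[0, 0.06, 0], 0, 0], [[0, 0.06, 0], 0, 0], [[0, 0.06, 0], 0, 0], [[0, 0.06, 0], 0, 0], [[0, 0.06, 0], 0, 0], [[0, 0.06, 0], 0, 0], [[0, 0, 0], 0, 0]])

```text
t: 17.7
eef_pos: [0.4656, 0.2834, 0.0661]
tool_rot: [[-0.009, 1.0, -0.002], [1.0, 0.009, -0.001], [-0.001, -0.002, -1.0]]
wrist_force: [-4.5, 0.0, 3.3]
opening: -0.0
```

Emit:
send_rows(plan=[[[0, 0.05, 0], 0, 0], [[0, 0.05, 0], 0, 0], [[0, 0.05, 0], 0, 0], [[0, 0.05, 0], 0, 0], [[0, 0, 0], 0, 0]])

```text
t: 18.2
eef_pos: [0.4705, 0.2835, 0.0661]
tool_rot: [[-0.009, 1.0, -0.002], [1.0, 0.009, -0.001], [-0.001, -0.002, -1.0]]
wrist_force: [-3.9, -0.3, 2.8]
opening: 0.0002
```

Emit:
send_rows(plan=[[[0, 0.04, 0], 0, 0], [[0, 0.04, 0], 0, 0], [[0, 0.04, 0], 0, 0], [[0, 0.04, 0], 0, 0], [[0, 0, 0], 0, 0]])

```text
t: 18.7
eef_pos: [0.4747, 0.2835, 0.0661]
tool_rot: [[-0.009, 1.0, -0.002], [1.0, 0.009, -0.001], [-0.001, -0.002, -1.0]]
wrist_force: [-5.4, -0.7, 3.5]
opening: -0.0002
```

Emit:
send_rows(plan=[[[0, 0.04, 0], 0, 0], [[0, 0.04, 0], 0, 0], [[0, 0.04, 0], 0, 0], [[0, 0, 0], 0, 0]])

```text
t: 19.1
eef_pos: [0.4791, 0.2835, 0.0662]
tool_rot: [[-0.009, 1.0, -0.0], [1.0, 0.009, 0.0], [0.0, -0.0, -1.0]]
wrist_force: [-3.0, -0.4, 0.4]
opening: 0.0
```

```bash
python3 st.py
python3 - <<'E'
from rig import bot
from h import *
s=bot.read_camera("scene");cv2.imwrite("pics/sc8.png",cv2.resize(s["frame"][180:320,170:370],None,fx=4,fy=4,interpolation=cv2.INTER_CUBIC))
E
```

```text
t 19.1
joint_pos [3.1233, 42.4741, -49.7614, 109.0348, 42.8755, 49.2389, 21.3175]
eef_pos [0.4791, 0.2835, 0.0662]
tool_rot [[-0.0087, 1.0, -0.0001], [1.0, 0.0087, 0.0001], [0.0001, -0.0001, -1.0]]
wrist_force [-3.0232, -0.4413, 0.4421]
opening 0.0
```

View pics/sc8.png

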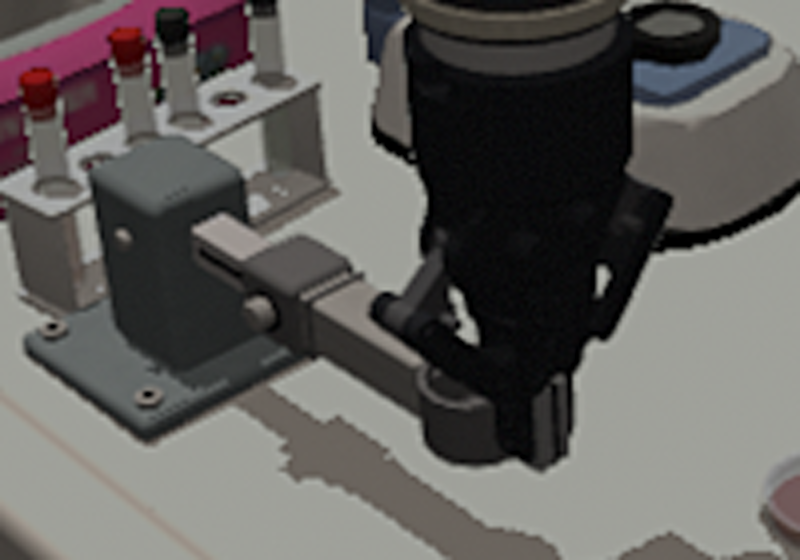

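Emit:
send_rows(plan=[[[0, 0.04, 0], 0, 0], [[0, 0.04, 0], 0, 0], [[0, 0, 0], 0, 0]])

```text
t: 19.45
eef_pos: [0.4801, 0.2836, 0.0661]
tool_rot: [[-0.009, 1.0, -0.002], [1.0, 0.009, -0.001], [-0.001, -0.002, -1.0]]
wrist_force: [-5.1, 0.2, 3.3]
opening: 0.0001
```

Emit:
send_rows(plan=[[[0, 0.04, 0], 0, 0], [[0, 0.04, 0], 0, 0], [[0, 0, 0], 0, 0]])

```text
t: 19.75
eef_pos: [0.4802, 0.2835, 0.0661]
tool_rot: [[-0.01, 1.0, -0.005], [1.0, 0.01, -0.002], [-0.002, -0.005, -1.0]]
wrist_force: [-11.0, -0.9, 6.6]
opening: -0.0001
```

Emit:
send_rows(plan=[[[0, -0.5, 0], 0, 0], [[0, -1, 0], 0, 0], [[0, 0, -1], 0, 0.3], [[0, 0, -1], 0, 0.6], [[0, 0, -1], 0, 1], [[0, 0, -1], 0, 1], [[-1, 0, 0], 0, 1], [[-1, 0, 0], 0, 1], [[-1, 0, 0], 0, 1], [[-1, 0, 0], 0, 1], [[-1, 0, 0], 0, 1], [[-1, 0, 0], 0, 1], [[-1, 0, 0], 0, 1], [[-1, 0, 0], 0, 1], [[-1, 0, 0], 0, 1], [[-1, 0, 0], 0, 1], [[0, 0, 0], 0, 1], [[0, 0, 0], 0, 1]])

```text
t: 21.55
eef_pos: [0.4482, 0.0328, 0.1665]
tool_rot: [[-0.007, 1.0, 0.001], [1.0, 0.007, -0.0], [-0.0, 0.001, -1.0]]
wrist_force: [-0.7, 0.3, 0.5]
opening: 0.0851
```

```bash
python3 st.py
python3 - <<'E'
from rig import bot
from h import *
r=bot.read_camera("wrist");cv2.imwrite("pics/w9.png",r["frame"]);np.savez("pics/w9.npz",**r)
t=bot.read_camera("top");cv2.imwrite("pics/top9.png",cv2.resize(t["frame"][140:340,205:355],None,fx=3,fy=3,interpolation=cv2.INTER_CUBIC));np.savez("pics/t9.npz",**t)
s=bot.read_camera("scene");cv2.imwrite("pics/sc9.png",cv2.resize(s["frame"][190:330,170:370],None,fx=4,fy=4,interpolation=cv2.INTER_CUBIC))
E
```

```text
t 21.55
joint_pos [44.5695, 26.676, -63.6678, 119.5149, 30.7091, 52.0947, 53.9385]
eef_pos [0.4482, 0.0328, 0.1665]
tool_rot [[-0.007, 1.0, 0.0015], [1.0, 0.007, -0.0002], [-0.0002, 0.0015, -1.0]]
wrist_force [-0.6545, 0.3027, 0.5389]
opening 0.0851
```

View pics/w9.png

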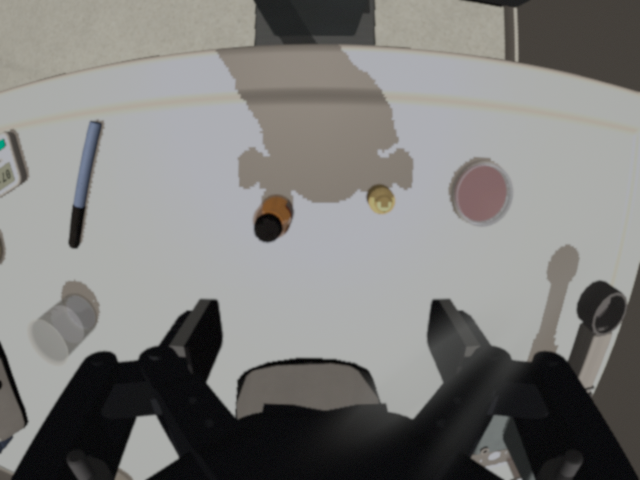

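View pics/top9.png

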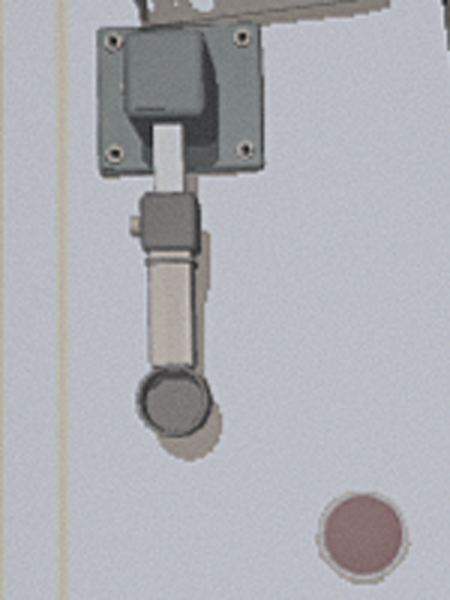

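View pics/sc9.png

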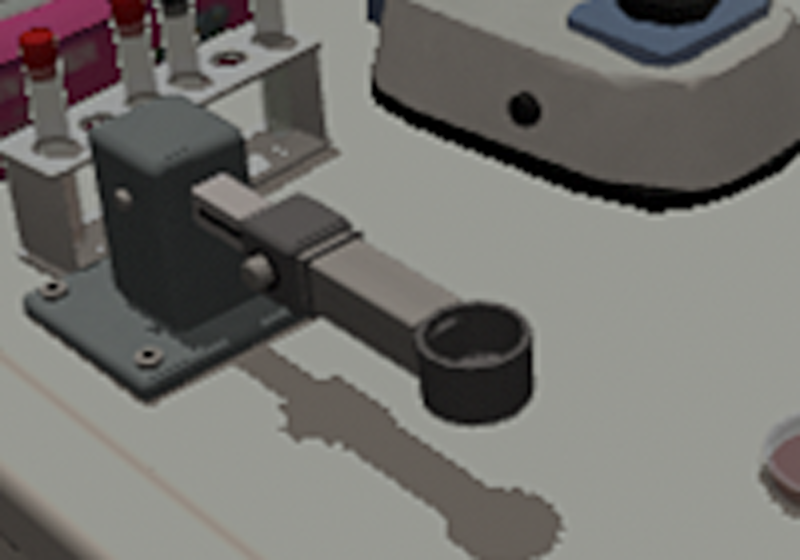

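The button sticks out again at (136,225) in the top crop; it was nearly hidden in the previous one. The push also stopped at 11 N, so the lock has clicked home. Now I'll measure the cup and the bottle.

Run:
```python
from h import *
t=dict(np.load("pics/t9.npz"));W=cloud(t);Z=W[...,2]
m=((Z>.05)&(Z<.11)).astype(np.uint8);m[:261]=0;m[300:]=0;m[:,:245]=0;m[:,285:]=0
v,u=np.where(m);k=v>264
(cx,cy),R=cv2.minEnclosingCircle(np.column_stack([u,v]).astype(np.float32)[k]);print("cup",cx,cy,R,onplane(t,(cx,cy),.088).round(4))
r=dict(np.load("pics/w9.npz"));p=np.array([.4482,.0328,.1665]);R=np.array([[-.007,1,.0015],[1,.007,-.0002],[-.0002,.0015,-1]])
g=cv2.cvtColor(r["frame"],cv2.COLOR_BGR2GRAY)
m=(g<45).astype(np.uint8);m[:205]=0;m[250:]=0;m[:,:245]=0;m[:,300:]=0
n,l,st,ce=cv2.connectedComponentsWithStats(m);i=1+st[1:,4].argmax();print(st[i],ce[i],wplane(r,ce[i],.061,p,R).round(4))
for uv in[(268,212),(282,225),(254,228),(268,241)]:print(wplane(r,uv,.063,p,R).round(4))
for nm,uv,z in[("cup",(602,307),.088),("weight",(381,200),.028),("dish",(482,192),.012)]:print(nm,wplane(r,uv,z,p,R).round(4))
```

```text
cup 262.41046142578125 273.24627685546875 12.612180709838867 [0.5102 0.2823 0.088 ]
[255 214  27  27 570] [267.75789474 226.78421053] [ 0.4449 -0.0064  0.061 ]
[ 0.4337 -0.0056  0.063 ]
[0.4429 0.0039 0.063 ]
[ 0.4452 -0.016   0.063 ]
[ 0.4547 -0.0063  0.063 ]
cup [0.5046 0.2708 0.088 ]
weight [0.432  0.0774 0.028 ]
dish [0.4259 0.1695 0.012 ]
```

Emit:
send_rows(plan=[[[-0.8, -0.08, 0], 0, 1], [[-0.77, -0.08, 0], 0, 1], [[0, 0, 0.5], 0, 1], [[0, 0, 0.5], 0, 1], [[0, 0, 0], 0, 1], [[0, 0, 0], 0, 1]])

```text
t: 22.3
eef_pos: [0.4438, -0.0046, 0.1409]
tool_rot: [[-0.011, 1.0, -0.001], [1.0, 0.011, 0.001], [0.001, -0.001, -1.0]]
wrist_force: [0.0, 0.9, 0.6]
opening: 0.0853
```

```bash
python3 st.py
python3 - <<'E'
from rig import bot
from h import *
s=bot.state();p=np.array(s["eef_pos"]);R=np.array(s["tool_rot"])
r=bot.read_camera("wrist");cv2.imwrite("pics/w10.png",r["frame"])
g=cv2.cvtColor(r["frame"],cv2.COLOR_BGR2GRAY)
m=(g<45).astype(np.uint8);m[:200]=0;m[330:]=0;m[:,:260]=0;m[:,400:]=0
n,l,st,ce=cv2.connectedComponentsWithStats(m)
for i in range(1,n):
  if st[i,4]>200: print(st[i],ce[i],wplane(r,ce[i],.062,p,R).round(4))
E
```

```text
t 22.3
joint_pos [47.3872, 28.4685, -61.4471, 121.3214, 33.4076, 49.3537, 56.5172]
eef_pos [0.4438, -0.0046, 0.1409]
tool_rot [[-0.0112, 0.9999, -0.001], [0.9999, 0.0112, 0.0009], [0.0009, -0.0009, -1.0]]
wrist_force [0.0101, 0.8858, 0.5728]
opening 0.0853
[305 230  32  31 725] [319.52689655 244.86344828] [ 0.4442 -0.007   0.062 ]
```

View pics/w10.png

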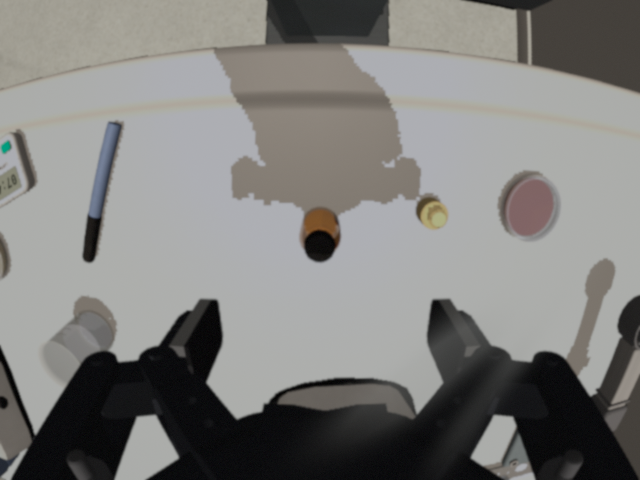

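Emit:
send_rows(plan=[[[-0.08, 0.02, 0.8], 0, 1], [[0, 0, 0.9], 0, 1], [[0, 0, 0.9], 0, 1], [[0, 0, 0.9], 0, 1], [[0, 0, 0.9], 0, 1], [[0, 0, 0.08], 0, 0.8], [[0, 0, 0], 0, 0.6], [[0, 0, 0], 0, 0.45], [[0, 0, 0], 0, 0.4]])

```text
t: 23.25
eef_pos: [0.4455, -0.008, 0.0303]
tool_rot: [[-0.009, 1.0, 0.002], [1.0, 0.009, -0.0], [-0.0, 0.002, -1.0]]
wrist_force: [0.3, 0.7, -0.2]
opening: 0.0341
```

```bash
python3 st.py
python3 - <<'E'
from rig import bot
from h import *
r=bot.read_camera("wrist");cv2.imwrite("pics/w11.png",r["frame"])
s=bot.read_camera("scene");cv2.imwrite("pics/sc11.png",cv2.resize(s["frame"][170:310,350:510],None,fx=4,fy=4,interpolation=cv2.INTER_CUBIC))
E
```

```text
t 23.25
joint_pos [36.3881, 37.9052, -48.0695, 124.6124, 47.8288, 38.1123, 44.6622]
eef_pos [0.4455, -0.008, 0.0303]
tool_rot [[-0.0086, 1.0, 0.002], [1.0, 0.0086, -0.0003], [-0.0003, 0.002, -1.0]]
wrist_force [0.3009, 0.6751, -0.1628]
opening 0.0341
```

View pics/w11.png

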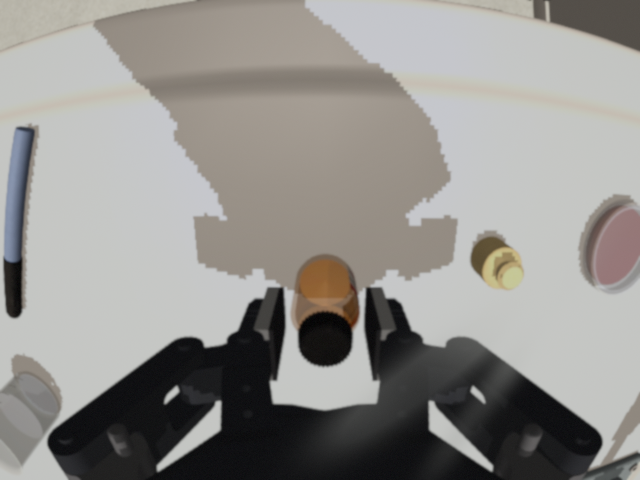

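View pics/sc11.png

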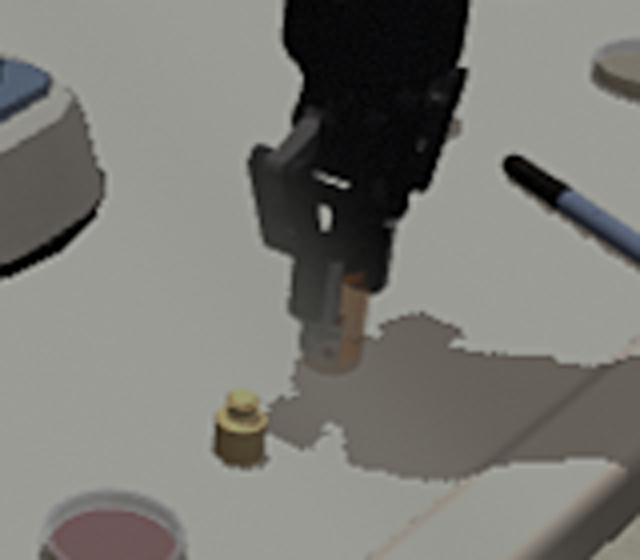

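Emit:
send_rows(plan=[[[0, 0, 0], 0, 0.3], [[0, 0, 0], 0, 0.2], [[0, 0, 0], 0, 0.2], [[0, 0, 0], 0, 0.2], [[0, 0, -0.4], 0, 0.2], [[0, 0, -0.8], 0, 0.2], [[0, 0, -0.9], 0, 0.2], [[0, 0, -0.9], 0, 0.2], [[0, 0, -0.9], 0, 0.2], [[0, 0, -0.5], 0, 0.2], [[0, 0, 0], 0, 0.2]])

```text
t: 24.45
eef_pos: [0.4456, -0.0083, 0.1407]
tool_rot: [[-0.008, 1.0, 0.003], [1.0, 0.008, -0.001], [-0.001, 0.003, -1.0]]
wrist_force: [0.7, -0.9, -0.5]
opening: 0.0255
```

```bash
python3 st.py
python3 - <<'E'
from rig import bot
from h import *
r=bot.read_camera("wrist");cv2.imwrite("pics/w12.png",r["frame"])
s=bot.read_camera("scene");cv2.imwrite("pics/sc12.png",cv2.resize(s["frame"][140:300,340:520],None,fx=3.5,fy=3.5,interpolation=cv2.INTER_CUBIC))
E
```

```text
t 24.45
joint_pos [47.5767, 28.3975, -61.1719, 121.2657, 33.5425, 49.1497, 56.6956]
eef_pos [0.4456, -0.0083, 0.1407]
tool_rot [[-0.0079, 1.0, 0.003], [1.0, 0.0079, -0.0009], [-0.0009, 0.003, -1.0]]
wrist_force [0.7445, -0.8539, -0.5427]
opening 0.0255
```

View pics/w12.png

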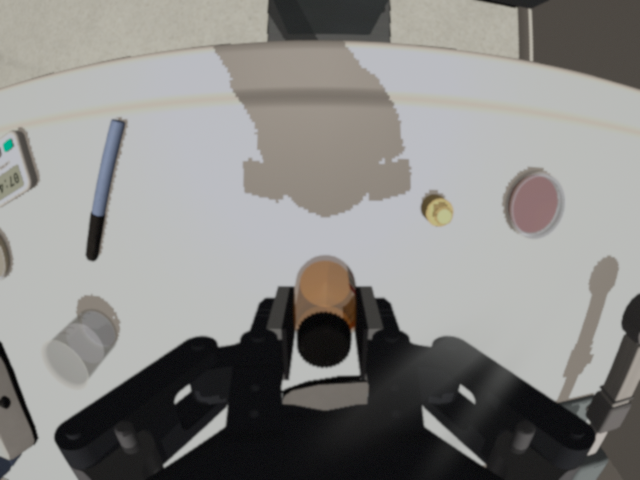

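View pics/sc12.png

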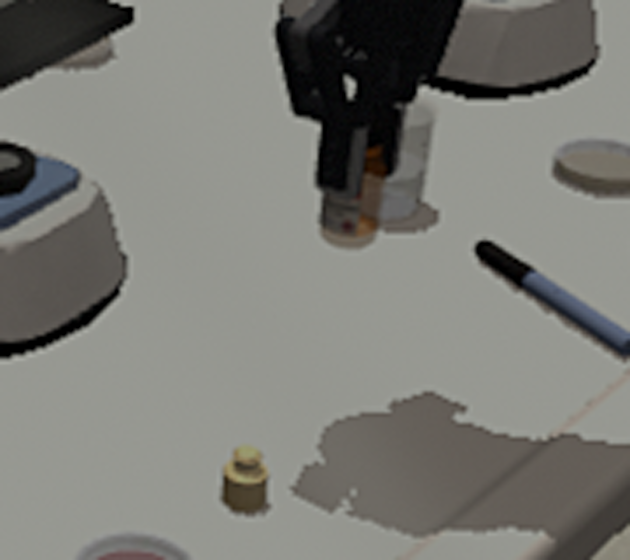

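Emit:
send_rows(plan=[[[0.5, 0, -0.6], 0, 0.2], [[1, 0, 0], 0, 0.2], [[1, 0, 0], 0, 0.2], [[1, 0, 0], 0, 0.2], [[1, 0, 0], 0, 0.2], [[1, 0, 0], 0, 0.2], [[1, 0, 0], 0, 0.2], [[1, 0, 0], 0, 0.2], [[1, 0, 0], 0, 0.2], [[1, 0, 0], 0, 0.2], [[1, 0, 0], 0, 0.2], [[0.6, 0.5, 0], 0, 0.2], [[0, 0.8, 0], 0, 0.2], [[0, 0.8, 0], 0, 0.2], [[0, 0.6, 0], 0, 0.2], [[0, 0, 0], 0, 0.2], [[0, 0, 0], 0, 0.2]])

```text
t: 26.25
eef_pos: [0.5084, 0.27, 0.1529]
tool_rot: [[-0.009, 1.0, -0.003], [1.0, 0.009, -0.001], [-0.001, -0.003, -1.0]]
wrist_force: [-0.2, -1.4, -1.2]
opening: 0.0259
```

```bash
python3 st.py
python3 - <<'E'
from rig import bot
from h import *
r=bot.read_camera("wrist");cv2.imwrite("pics/w13.png",r["frame"])
s=bot.read_camera("scene");cv2.imwrite("pics/sc13.png",cv2.resize(s["frame"][140:320,170:390],None,fx=3.5,fy=3.3,interpolation=cv2.INTER_CUBIC))
E
```

```text
t 26.25
joint_pos [8.8617, 37.8625, -55.1494, 103.6015, 36.203, 58.3376, 29.6988]
eef_pos [0.5084, 0.27, 0.1529]
tool_rot [[-0.0092, 1.0, -0.0026], [1.0, 0.0092, -0.0007], [-0.0007, -0.0026, -1.0]]
wrist_force [-0.2203, -1.3877, -1.2353]
opening 0.0259
```

View pics/w13.png

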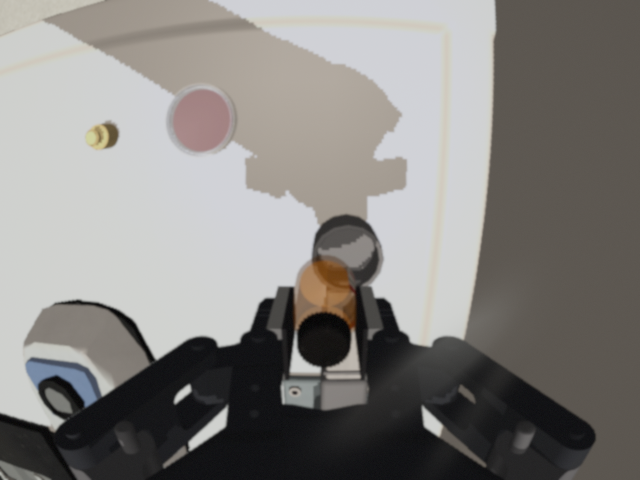

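View pics/sc13.png

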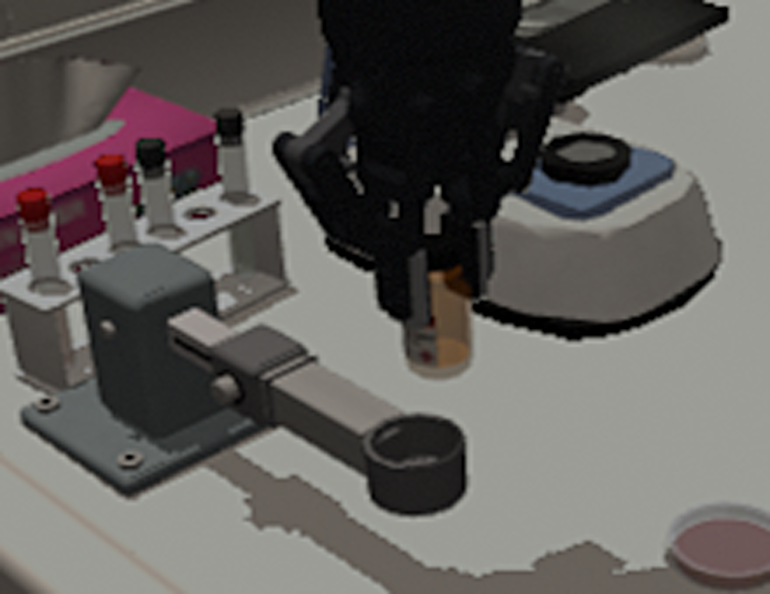

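Emit:
send_rows(plan=[[[0.52, 0.13, 0], 0, 0.2], [[0, 0, 0.4], 0, 0.2], [[0, 0, 0], 0, 0.2], [[0, 0, 0], 0, 0.2]])

```text
t: 26.75
eef_pos: [0.5124, 0.283, 0.1437]
tool_rot: [[-0.009, 1.0, -0.001], [1.0, 0.009, -0.001], [-0.001, -0.001, -1.0]]
wrist_force: [0.1, 0.1, -1.6]
opening: 0.0254
```

```bash
python3 st.py
python3 - <<'E'
from rig import bot
from h import *
s=bot.state();p=np.array(s["eef_pos"]);R=np.array(s["tool_rot"])
r=bot.read_camera("wrist");cv2.imwrite("pics/w14.png",cv2.resize(r["frame"][190:400,220:440],None,fx=3.4,fy=2.85*1.19,interpolation=cv2.INTER_CUBIC)[:600])
np.savez("pics/w14.npz",p=p,R=R,**r)
E
```

```text
t 26.75
joint_pos [6.8554, 39.1519, -54.2027, 102.6897, 37.1325, 58.0153, 28.4061]
eef_pos [0.5124, 0.283, 0.1437]
tool_rot [[-0.0092, 1.0, -0.001], [1.0, 0.0092, -0.0007], [-0.0007, -0.001, -1.0]]
wrist_force [0.0644, 0.0998, -1.5971]
opening 0.0254
```

View pics/w14.png

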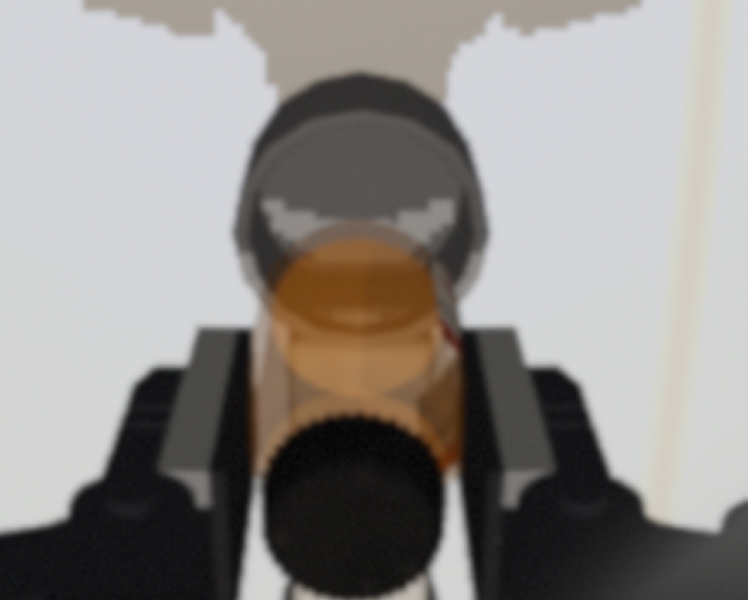

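Run:
```python
from h import *
d=dict(np.load("pics/w14.npz"));p=d["p"];R=d["R"]
f=lambda x,y,z:wplane(d,(220+x/3.4,190+y/3.39),z,p,R).round(4)
print("rim L/R",f(237,232,.088),f(487,232,.088)); print("rim front",f(362,110,.088),f(362,73,.06))
print("bottle cap",f(354,507,.1437-.0303+.062),"bottle L/R shoulder")
print("bottle bottom front edge",f(358,222,.1437-.0303))
```

```text
rim L/R [0.5133 0.2636 0.088 ] [0.5129 0.3059 0.088 ]
rim front [0.4917 0.2845 0.088 ] [0.4923 0.2846 0.06  ]
bottle cap [0.5108 0.2835 0.1754] bottle L/R shoulder
bottle bottom front edge [0.5018 0.2839 0.1134]
```

Emit:
send_rows(plan=[[[0.04, 0, 0.4], 0, 0.2], [[0, 0, 0.4], 0, 0.2], [[0, 0, 0.2], 0, 0.2], [[0, 0, 0.2], 0, 0.2], [[0, 0, 0], 0, 0.2]])

```text
t: 27.3
eef_pos: [0.5125, 0.2838, 0.1133]
tool_rot: [[-0.009, 1.0, -0.001], [1.0, 0.009, -0.001], [-0.001, -0.001, -1.0]]
wrist_force: [0.1, -0.4, 0.3]
opening: 0.0254
```

Run:
```python
from rig import bot
from h import *
r=bot.read_camera("wrist");cv2.imwrite("pics/w15.png",cv2.resize(r["frame"][220:400,220:440],None,fx=3.3,fy=3.3,interpolation=cv2.INTER_CUBIC))
s=bot.read_camera("scene");cv2.imwrite("pics/sc15.png",cv2.resize(s["frame"][180:320,200:370],None,fx=4,fy=4,interpolation=cv2.INTER_CUBIC))
```

```text
(no output)
```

View pics/w15.png

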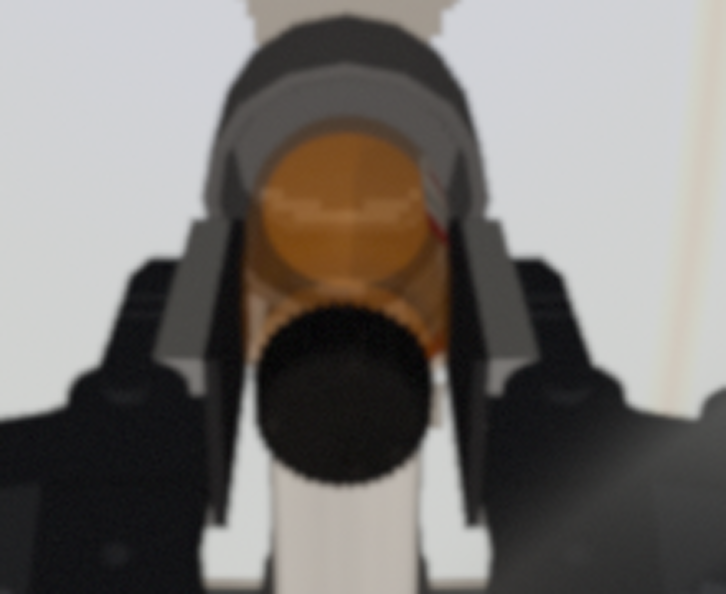

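View pics/sc15.png

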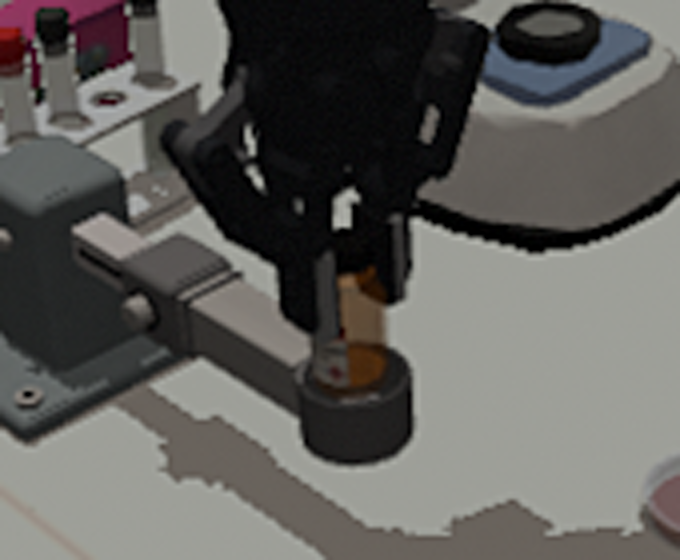

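Emit:
send_rows(plan=[[[0, 0, 0.25], 0, 0.2], [[0, 0, 0.2], 0, 0.2], [[0, 0, 0.12], 0, 0.2], [[0, 0, 0.06], 0, 0.2], [[0, 0, 0], 0, 0.2]])

```text
t: 27.9
eef_pos: [0.5127, 0.284, 0.0982]
tool_rot: [[-0.009, 1.0, -0.0], [1.0, 0.009, -0.0], [-0.0, -0.0, -1.0]]
wrist_force: [-0.0, 0.0, -0.9]
opening: 0.0254
```

Emit:
send_rows(plan=[[[0, 0, 0.04], 0, 0.2], [[0, 0, 0.04], 0, 0.2], [[0, 0, 0], 0, 0.2]])

```text
t: 28.2
eef_pos: [0.5128, 0.2841, 0.0965]
tool_rot: [[-0.009, 1.0, -0.0], [1.0, 0.009, -0.0], [-0.0, -0.0, -1.0]]
wrist_force: [-0.5, 0.5, -1.6]
opening: 0.0257
```

Emit:
send_rows(plan=[[[0, 0, 0.04], 0, 0.2], [[0, 0, 0.02], 0, 0.2], [[0, 0, 0], 0, 0.2]])

```text
t: 28.5
eef_pos: [0.513, 0.2842, 0.0953]
tool_rot: [[-0.009, 1.0, 0.0], [1.0, 0.009, 0.0], [0.0, 0.0, -1.0]]
wrist_force: [0.7, -0.5, 1.4]
opening: 0.0253
```

Emit:
send_rows(plan=[[[0, 0, 0.02], 0, 0.2], [[0, 0, 0], 0, 0.36], [[0, 0, 0], 0, 0.45], [[0, 0, 0], 0, 0.6], [[0, 0, 0], 0, 0.8], [[0, 0, 0], 0, 1], [[0, 0, 0], 0, 1], [[0, 0, -0.4], 0, 1], [[0, 0, -0.8], 0, 1], [[0, 0, -1], 0, 1], [[0, 0, -1], 0, 1], [[0, 0, -1], 0, 1], [[0, 0, 0], 0, 1], [[0, 0, 0], 0, 1]])

```text
t: 29.9
eef_pos: [0.5131, 0.2841, 0.2003]
tool_rot: [[-0.008, 1.0, 0.001], [1.0, 0.008, 0.0], [0.0, 0.001, -1.0]]
wrist_force: [0.7, -0.2, 0.1]
opening: 0.0853
```

```bash
python3 st.py
python3 - <<'E'
from rig import bot
from h import *
s=bot.state();p=np.array(s["eef_pos"]);R=np.array(s["tool_rot"])
r=bot.read_camera("wrist");cv2.imwrite("pics/w16.png",r["frame"]);np.savez("pics/w16.npz",p=p,R=R,**r)
s=bot.read_camera("scene");cv2.imwrite("pics/sc16.png",cv2.resize(s["frame"][180:330,180:380],None,fx=4,fy=4,interpolation=cv2.INTER_CUBIC));np.savez("pics/s16.npz",**s)
t=bot.read_camera("top");cv2.imwrite("pics/top16.png",cv2.resize(t["frame"][140:340,225:400],None,fx=3,fy=3,interpolation=cv2.INTER_CUBIC));np.savez("pics/t16.npz",**t)
E
```

```text
t 29.9
joint_pos [8.9298, 35.6198, -57.3107, 100.1051, 33.4121, 63.0643, 31.1021]
eef_pos [0.5131, 0.2841, 0.2003]
tool_rot [[-0.0085, 1.0, 0.0014], [1.0, 0.0085, 0.0001], [0.0001, 0.0014, -1.0]]
wrist_force [0.7463, -0.1975, 0.1023]
opening 0.0853
```

View pics/w16.png

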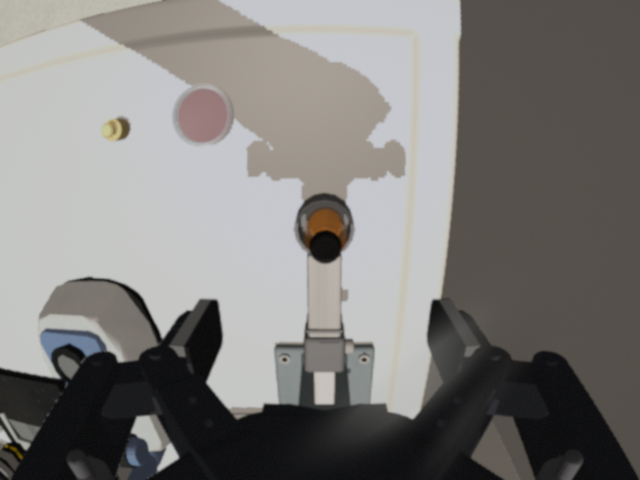

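View pics/sc16.png

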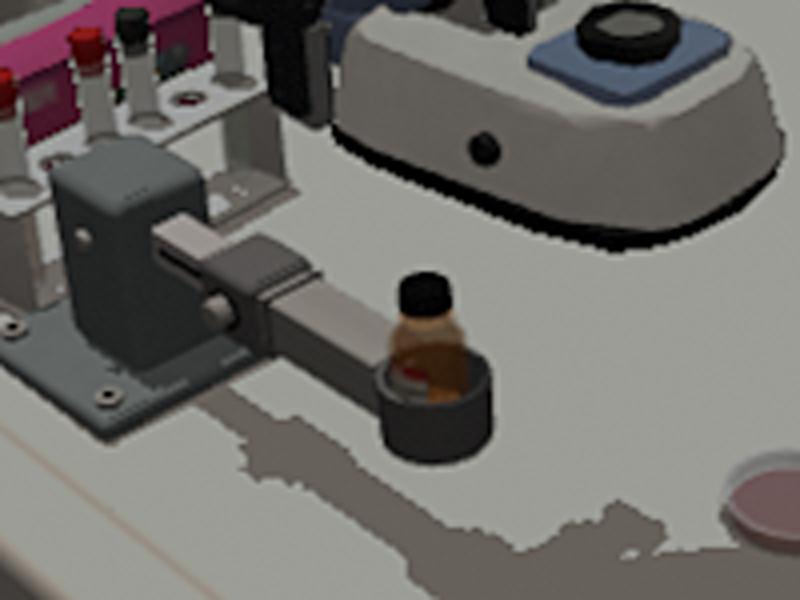

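View pics/top16.png

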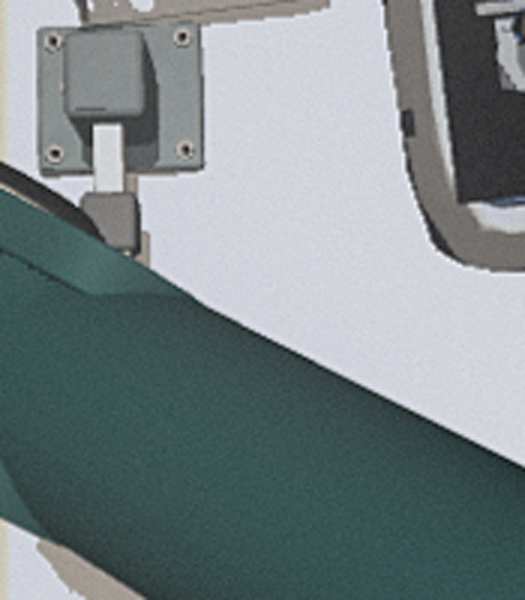

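Run:
```python
from h import *
s=dict(np.load("pics/s16.npz"));S=cloud(s);g=cv2.cvtColor(s["frame"],cv2.COLOR_BGR2GRAY)
P=S[246:262,278:296].reshape(-1,3);P=P[(P[:,2]>.11)&(P[:,0]<.54)&(P[:,0]>.48)];print("cap scene",P.mean(0).round(4),P.min(0).round(4),P.max(0).round(4))
d=dict(np.load("pics/w16.npz"));g=cv2.cvtColor(d["frame"],cv2.COLOR_BGR2GRAY)
m=(g<45).astype(np.uint8);m[:225]=0;m[270:]=0;m[:,:300]=0;m[:,350:]=0
n,l,st,ce=cv2.connectedComponentsWithStats(m);i=1+st[1:,4].argmax();print(st[i],"cap wrist",wplane(d,ce[i],.127,d["p"],d["R"]).round(4))
for uv in[(296,224),(353.5,224),(325,194.5)]:print("rim",wplane(d,uv,.088,d["p"],d["R"]).round(4))
for nm,uv,z in[("weight",(113,129),.028),("dish",(203,114),.012)]:print(nm,wplane(d,uv,z,d["p"],d["R"]).round(4))
```

```text
cap scene [0.5091 0.2865 0.1215] [0.5015 0.2752 0.111 ] [0.5214 0.2953 0.1277]
[309 231  33  31 776] cap wrist [0.5123 0.285  0.127 ]
rim [0.5095 0.2643 0.088 ]
rim [0.5091 0.3054 0.088 ]
rim [0.4879 0.2848 0.088 ]
weight [0.4342 0.086  0.028 ]
dish [0.4273 0.1737 0.012 ]
```

```bash
python3 -c "
from rig import bot
print(bot.sign_off())"
```

```text
the job is handed in; nothing more can be done
None
```

The tube is shortened by one hole and locked. The dropper bottle stands upright in the cup, and I handed the job in at about 30 s of the 64 s allowed.

**Shortening the arm:**
- I squeezed the button between the fingers, about 5.5 to 6 mm in at roughly 6 N, and drew the tube in about 14 mm.
- I then let go and pushed the cup end with closed fingers until the lock stopped it. The highest wrist reading while pushing was 11 N along the arm (about 13 N in all).
- The top camera gives a slide of about 42 mm, while my estimate from the fingers' travel was about 40 mm; both lie inside the 26–50 mm window. The button shows fully out in the later pictures.

**Placing the bottle:**
- The cap top measures 0.128 m, which puts the underside at 0.065 m, level with the cup floor.
- By the wrist camera, the cap is about 2.4 mm from the rim's centre. The bottle looks upright and the gripper is clear of it.

**Dish and weight:** I never touched them. The last wrist view places them 4 to 6 mm from the first top-camera estimate. That is more than the stated 2 mm calibration, but a wrist view before the bottle was picked up already differed by about that much, so I take it as measurement scatter.

**Disagreement:** Before lowering, one rough sighting of the bottle's bottom edge differed from the cap by about 5 mm along the arm. The bottle then went into the cup without touching the rim.

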